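# Set the reading head and index the vial carousel to its third stop

## Robot

A 6-joint arm with a two-finger parallel gripper is mounted at the origin on the work surface. World frame = base frame: x ahead of the robot, y to its left, z up, the work surface at z = 0. Lengths are in mm, angles in rad, forces in N, time in s.
With the tool pointing down it reaches from about 250 to 775 mm from the base axis. Payload 4 kg.
Tool frame: the origin (TCP) lies between the finger pads, 19 mm behind the fingertips; this is the grasp point; z points along the fingers, y is the line along which they close (so a half turn about z gives the same grasp; the last joint's range is limited). The gripper opens to 85 mm and grips with 20 to 120 N. Pads are 22 mm wide; open, the fingers measure 114 mm over their backs; the gripper's body (76 mm by 85 mm) begins 54 mm behind the grasp point. The pads swing forward as they close: fully open they stand 13 mm farther back than shut.
Start: joints at [1, 0.087, 1.371, -0, 1.684, -0.103], TCP at [248.018, 490.92, 250.041] pointing down, gripper open.
Joint ranges: [-3.1, 3.1], [-0.76, 2.03], [0.27, 2.55], [-1.08, 4.22], [0.17, 2.65], [-2.57, 2.57]. Speed limits (rad/s): [2.79, 2.79, 3.14, 3.14, 3.14, 3.14].

## Interface

Orientations are given as [roll, pitch, yaw] about the fixed x, y, z axes, in that order (R = Rz(yaw) Ry(pitch) Rx(roll)).
In Python, from rig import arm, gripper_open, clamp, solver, sensors, cams, ticket gives the robot as it stands. Calls block until the motion is done:
- arm.move_to(position, orientation): joint-space move of the TCP to a pose.
- arm.line_to(position, rot=None, rate=150, until_force=None): straight line of the TCP; rot=None keeps the orientation; rate is the mean speed in mm/s. With until_force (N) it stops when the force on the tool has changed by that much, and returns True; else False.
- arm.move_j(angles): joint-space move.
- gripper_open() and clamp(squeeze=None): open the fingers fully, or close them until they stop; squeeze is the grip in N (None keeps the last).
- arm.pause(seconds).
- solver.solve_ik(position, orientation): joint angles nearest the present ones, or None.
- sensors.get_obs(): the state.
- cams.read_camera(name): name is "side" or "top" or "wrist"; returns (picture, depth): 400x640x3 uint8, red, green, blue; 400x640 float32, mm along the optical axis (not along the pixel's ray), 0 where there is no reading.
- cams.camera_info(name): a dict with "camera_matrix" (3x3 intrinsics, pixels), "distortion" ([k1, k2, p1, p2, k3] as OpenCV has them; the pictures are not rectified), "world_from_camera" (4x4, takes a point from camera to world coordinates). Camera axes: x right, y down, z forward; pixel columns grow to the right and rows downward; lengths in mm; the calibration is good to about 2 mm. A picture is of the moment at which its call begins: read the wrist's pose just before it. camera_info takes no time and is no camera call; for the wrist camera it gives the pose at the moment of the call.
A pose or a line that the arm cannot do raises arm.IKError and nothing moves.
- ticket.finish_job(): hands the job in; it is judged then, once.
The state is a dict: "time": time; "q": joint angles; "dq": joint speeds; "joint_torque": joint torques, N m; "tcp_pos": TCP position; "ee_rot": TCP orientation; "force": force on the tool from outside, world axes, zero at the start; "torque": the same for the moment, N m; "gripper_width": finger opening in mm; "finger_force": force on a finger pad.
Only numpy, scipy, OpenCV 4.12 (cv2) and the standard library are available. Lean on these libraries where they do the work, as an engineer would, in place of code of your own. Each camera call takes 0.05 s, during which the arm holds its last target. There are 200 camera calls.

## Task

First turn the setting knob of the vial reader until the pointer on the reading head lines up with the needle of the mark. Then turn the carousel's centre knob anticlockwise back to its home stop, and from there clockwise, counting the clicks to the third one, and finish still gripping the centre knob at that third click so that the carousel stays put for the reading. Leave the loose things around it where they are.

Things in the scene. Friction and masses are not known exactly. Their poses are not given: they have to be found in the camera images.
- reader: The vial reader, fixed to the bench: grey base 220 (x) by 420 (y) by 30 mm high with a black deck. Origin under its centre, on the bench; x points away from the robot, y left. On it: the carousel at y = +100 mm; a white gearbox 56 mm square, top at 70 mm, with the setting knob at x = -30, y = -140; between them the white reading head (36 x 30 x 30 mm, top at 68 mm) on a rail along y.
- carousel: The carousel, turning as one with its centre knob: a grey disc of 85 mm radius, amber vials round its rim with white caps up to 87 mm above the bench. Origin on the axis, under the disc, 34 mm above the bench. Knob: black skirt 44 mm across (z 103 to 111 mm above the bench), on it an aluminium bar grip 42 mm long (along x), 14 thick (along y), 34 high, top at 145 mm above the bench.
- index_grip (a point): Point on the axis of the carousel's centre knob, 134 mm above the bench and 11 mm below the bar's top: put the TCP here and grip across the bar, from above (much lower, the fingertips meet the wider skirt).
- carousel_angle (a joint): Angle of carousel and centre knob: 0 at home, a hard end stop met turning anticlockwise seen from above (and itself a click); grows clockwise to 5.93. A click every 20 degrees (0.349 rad): the third from home is 1.047. At 0 the bar lies along the reader's x. Starts 2 to 4 clicks from home. Off a click it springs to the nearest with up to 0.08 N m; friction 0.02 N m.
- setting_grip (a point): Point on the setting knob's axis, 103 mm above the bench, 11 mm below its bar's top: grip across the bar here, from above. The knob is like the centre knob (bar 42 x 14 x 34 mm, top 114 mm above the bench; skirt 44 mm across, underside at 72 mm) but stands on the white gearbox at the reader's right-hand (-y) end.
- setting_knob (a joint): Angle of the setting knob, growing clockwise seen from above, from -1.7 to 1.7 rad; at 0 the bar lies along the reader's x. It stays where it is left (friction 0.03 N m). Clockwise drives the reading head along the reader's +y, towards the carousel, 10 mm per rad (0.17 mm per degree), with no play.
- pointer_tip (a point): Tip of the reading head's pointer, a steel needle 3 mm wide that sticks out along the reader's +x, 65 mm above the bench. It starts 5 to 14 mm to the reader's -y side of the mark.
- mark_tip (a point): Tip of the mark's needle, 3 mm wide, pointing along the reader's -x towards the pointer, at the same height; about 1.5 mm of space is left between the tips when they are in line.
- mark: The mark: a dark steel block 16 x 14 x 36 mm fixed on the deck near its +x edge, turned as the reader; its needle points along its -x at its y = 0. Origin on the deck (30 mm above the bench), 14.5 mm behind the needle's tip.
- vial_deck: Bystander: loose amber vial with a white cap, 27 mm across and 55 mm high, standing on the reader's deck on the robot's side. Origin at the centre of its foot.
- vial_front: Bystander: an equal loose vial standing on the bench between robot and reader. Origin at the centre of its foot.
- cap: Bystander: loose white vial cap, 24 mm across, 12 mm high, on the bench between robot and reader. Origin at the centre of its underside.
- tweezers: Bystander: loose steel tweezers, 120 mm long, 5 mm high, flat on the bench between robot and reader.
- spatula: Bystander: loose steel spatula, 180 mm long, flat on the bench left of the reader.
- jar: Bystander: loose jar, 60 mm across, 80 mm high, on the bench right of the reader. Origin at the centre of its foot.

How it is judged:
By the outcome, as a careful person would: the job done as asked, in the order asked, and still so for the second after the job is handed in, while the arm keeps its last pose, push and grip.
It also fails if it takes over 58 s, if anything falls off the work surface, if the arm or the gripper's body presses on something with over 40 N, if the wrist force passes 120 N, or if a joint passes its speed limit or range.

## Working session

There is one attempt and no reset: what is moved stays moved. The work goes in short steps, each a Python script; the robot and the scene stay as the last script left them, time stands still between calls to the robot, and variables do not carry over. Pictures are saved under pics/ and viewed, at most 10 in all, crops included, and the job is handed in when it is done.

```bash
ls; mkdir -p pics
python3 - <<'E'
from rig import sensors,cams
import cv2,numpy as np
for n in("top","side"):
    p,d=cams.read_camera(n); cv2.imwrite(f"pics/{n}0.png",p[...,::-1]); np.save(f"pics/{n}0.npy",d)
    i=cams.camera_info(n); print(n,i)
print(sensors.get_obs())
E
```

```text
pics
top {'camera_matrix': array([[445.57429381,   0.        , 327.60624782],
       [  0.        , 445.57429381, 198.40809578],
       [  0.        ,   0.        ,   1.        ]]), 'distortion': array([-0.1074849,  0.       ,  0.       ,  0.       ,  0.       ]), 'world_from_camera': array([[ 2.73635892e-02, -9.97102922e-01,  7.09718099e-02,
         5.06367693e+02],
       [-9.99405184e-01, -2.87792182e-02, -1.90009189e-02,
         2.90274907e+01],
       [ 2.09883849e-02, -7.04096614e-02, -9.97297331e-01,
         1.02529952e+03],
       [ 0.00000000e+00,  0.00000000e+00,  0.00000000e+00,
         1.00000000e+00]])}
side {'camera_matrix': array([[448.35748233,   0.        , 322.18891673],
       [  0.        , 448.35748233, 196.08631397],
       [  0.        ,   0.        ,   1.        ]]), 'distortion': array([-0.00052424,  0.        ,  0.        ,  0.        ,  0.        ]), 'world_from_camera': array([[ 8.85036683e-01, -3.30833639e-01,  3.27504462e-01,
         2.44646757e+02],
       [-4.65518060e-01, -6.31587504e-01,  6.19992065e-01,
        -5.77040125e+02],
       [ 1.7334
[... 152 characters left out ...]
]])}
{'time': 0.1, 'q': array([ 9.99900940e-01,  8.78973990e-02,  1.37210337e+00,  2.77184603e-05,
        1.68358669e+00, -1.03102430e-01]), 'dq': array([-5.89320519e-04, -1.90438385e-03, -3.34882227e-03, -3.84967959e-04,
        3.50346739e-04, -5.10931791e-05]), 'joint_torque': array([ 2.01004412e-03, -3.53017581e+01, -3.14218426e+01, -1.40834895e-04,
        7.93866639e-03, -9.47388301e-07]), 'tcp_pos': array([247.78361607, 490.57166255, 248.94709213]), 'ee_rot': array([-3.13961128e+00, -2.32707143e-04,  2.67380256e+00]), 'force': array([-0.48257149,  0.36489246,  0.03124107]), 'torque': array([0.00860943, 0.01726563, 0.01378484]), 'finger_force': 0.0, 'gripper_width': 85.53634216162217}
```

View pics/top0.png

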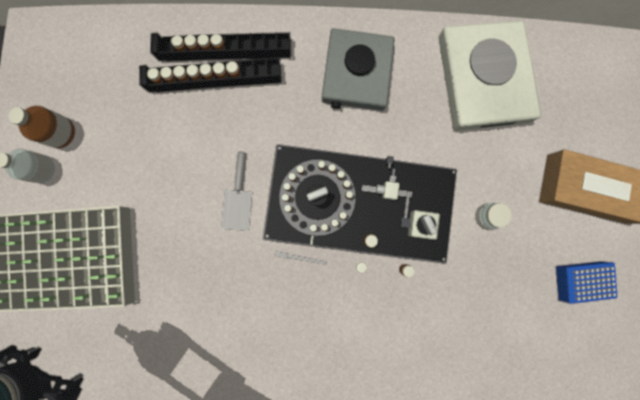

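View pics/side0.png

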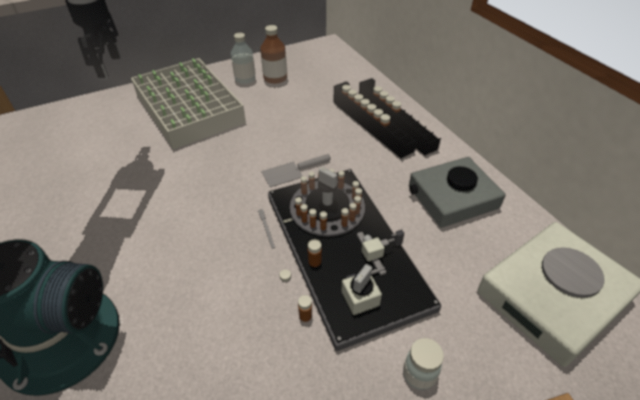

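The top view shows the reader deck with corners about (278,146), (456,170), (445,262) and (264,241). The carousel is at (318,197), the setting knob at (427,225), the head at (392,190) and the mark at (390,160). The side view shows a loose vial on the deck at (315,252).

```bash
cat > h.py <<'E'
import numpy as np,cv2
from rig import arm, gripper_open, clamp, solver, sensors, cams, ticket
def rays(info,px):
    u=cv2.undistortPoints(np.float64(px).reshape(-1,1,2),info["camera_matrix"],info["distortion"]).reshape(-1,2)
    T=info["world_from_camera"]; return T[:3,3],np.c_[u,np.ones(len(u))]@T[:3,:3].T
def onplane(info,px,z):
    o,d=rays(info,px); return o+d*((z-o[2])/d[:,2])[:,None]
def snap(name):
    i=cams.camera_info(name); p,d=cams.read_camera(name); return i,np.ascontiguousarray(p[...,::-1]),d
E
python3 - <<'E'
from h import *
p=cv2.imread("pics/top0.png"); i=cams.camera_info("top")
m=(p.max(2)<70).astype(np.uint8); m[:, :240]=0; m[:,480:]=0; m[:135]=0; m[300:]=0
m=cv2.morphologyEx(m,cv2.MORPH_OPEN,np.ones((3,3)))
c=max(cv2.findContours(m,0,1)[0],key=cv2.contourArea)
w=onplane(i,c.reshape(-1,2),30)[:,:2]
r=cv2.minAreaRect(w.astype(np.float32)); print(r)
b=cv2.boxPoints(r);print(b)
# yaw of long side (reader y axis)
e=[b[1]-b[0],b[2]-b[1]]; l=max(e,key=np.linalg.norm); l=l*np.sign(l[1])
yaw=np.arctan2(-l[0],l[1]); c0=np.array(r[0]); print("yaw",yaw)
R=np.array([[np.cos(yaw),-np.sin(yaw)],[np.sin(yaw),np.cos(yaw)]])
print("car",c0+R@[0,100],"set",c0+R@[-30,-140])
for q,z in(((318,197),145),((427,225),114),((392,190),68),((371,241),85),((408,271),55)):print(R.T@(onplane(i,[q],z)[0,:2]-c0))
T=cams.camera_info("wrist")["world_from_camera"];o=sensors.get_obs()
from scipy.spatial.transform import Rotation as Ro
W=Ro.from_euler("xyz",o["ee_rot"]).as_matrix()
print(W.T@(T[:3,3]-o["tcp_pos"]),W.T@T[:3,:3],cams.camera_info("wrist")["camera_matrix"])
E
```

```text
((568.3635864257812, -66.03329467773438), (408.6522521972656, 210.08563232421875), 83.86274719238281)
[[ 442.0782  -257.95816]
 [ 650.9598  -280.41855]
 [ 694.649    125.89157]
 [ 485.7674   148.35196]]
yaw -0.1071152
car [579.05463463  33.3935709 ] set [ 523.56805927 -202.02359203]
[-7.53278324 97.13979253]
[ -32.17473395 -133.09151652]
[ 34.93107232 -58.90723003]
[-80.23415045 -25.60327327]
[-134.66937123 -118.12995162]
[  66.0341013    -0.91525614 -124.21395146] [[-1.01079142e-03 -9.64692683e-01 -2.63376167e-01]
 [ 9.99999223e-01 -7.82868198e-04 -9.70336129e-04]
 [ 7.29887339e-04 -2.63376943e-01  9.64692725e-01]] [[279.34696326   0.         324.0931731 ]
 [  0.         279.34696326 205.77748569]
 [  0.           0.           1.        ]]
```

```bash
cat >> h.py <<'E'
c0=np.array([568.4,-66.0]); yaw=-0.1071
def Rm(a): return np.array([[np.cos(a),-np.sin(a)],[np.sin(a),np.cos(a)]])
def W(x,y,z): return np.r_[c0+Rm(yaw)@[x,y],z]
def L(w): return (np.atleast_2d(w)[:,:2]-c0)@Rm(yaw)
E
python3 - <<'E'
from h import *
arm.move_to(W(-60,95,210),[np.pi,0,yaw]); arm.pause(.2)
i,p,d=snap("wrist"); cv2.imwrite("pics/w1.png",p); np.savez("pics/w1.npz",T=i["world_from_camera"],d=d)
arm.move_to(W(-20,-60,165),[np.pi,0,yaw]); arm.pause(.2)
i,p,d=snap("wrist"); cv2.imwrite("pics/w2.png",p); np.savez("pics/w2.npz",T=i["world_from_camera"],d=d)
print(i["distortion"],sensors.get_obs()["time"],sensors.get_obs()["tcp_pos"],sensors.get_obs()["q"])
E
```

```text
[-0.01201218  0.          0.          0.          0.        ] 3.2333 [ 542.49161835 -122.06411746  165.89718124] [-3.23434014e-01  1.30946796e-01  1.49026520e+00  2.68320260e-04
  1.51894097e+00  1.35211660e+00]
```

View pics/w1.png

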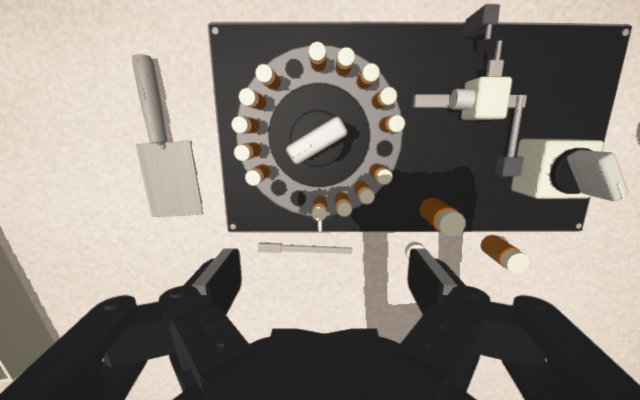

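View pics/w2.png

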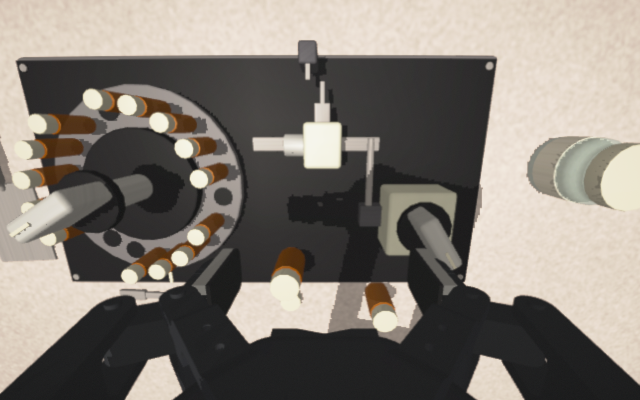

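w1 shows the centre-knob bar around (317,140). w2 shows the setting bar at (435,240), the pointer tip near (322,82) and the mark tip near (308,78), so the pointer is clearly to the -y side. Next I'll measure these from depth.

```bash
cat >> h.py <<'E'
def cloud(i,d):
    v,u=np.mgrid[:d.shape[0],:d.shape[1]]
    o,r=rays(i,np.c_[u.ravel(),v.ravel()]); P=o+r*d.ravel()[:,None]
    return P.reshape(*d.shape,3)
def bar(P,d,cxy,z,rad=30):
    q=L(P.reshape(-1,3)); zz=P[...,2].ravel()
    s=(abs(zz-z)<4)&(np.hypot(*(q-cxy).T)<rad)&(d.ravel()>0)
    q=q[s]; r=cv2.minAreaRect(q.astype(np.float32)); b=cv2.boxPoints(r)
    l=max([b[1]-b[0],b[2]-b[1]],key=np.linalg.norm)
    a=(np.arctan(l[1]/l[0]))   # ccw angle of bar in reader frame
    return np.array(r[0]),sorted(r[1]),a,s.sum(),np.median(zz[s])
def needles(i,p,d,tag=None):
    P=cloud(i,d); q=L(P.reshape(-1,3)).reshape(*d.shape,2); z=P[...,2]
    s=(abs(z-65)<5)&(q[...,0]>30)&(q[...,0]<100)&(abs(q[...,1]+55)<35)&(d>0)
    return s,q,z
E
python3 - <<'E'
from h import *
for n,c,z in(("w1",(0,100),145),("w2",(0,100),145),("w2",(-30,-140),114),("w1",(-30,-140),114)):
    f=np.load(f"pics/{n}.npz"); i=cams.camera_info("wrist"); i["world_from_camera"]=f["T"]
    P=cloud(i,f["d"]); print(n,bar(P,f["d"],c,z,35))
    if n=="w1":
        # deck corners
        px=[(210,24),(630,26),(607,231),(230,231)]; print(L(onplane(i,px,30)))
f=np.load("pics/w2.npz"); i["world_from_camera"]=f["T"]
s,q,z=needles(i,None,f["d"])
for v in range(50,130,3):
    u=np.flatnonzero(s[v])
    if len(u):print(v,u.min(),u.max(),len(u),q[v,u].mean(0).round(1),z[v,u].mean().round(1))
p=cv2.imread("pics/w2.png")[40:130,280:350]; cv2.imwrite("pics/w2c.png",cv2.resize(p,None,fx=8,fy=6,interpolation=0))
E
```

```text
w1 (array([-7.36789703e-02,  9.96834030e+01]), [14.012622833251953, 41.914215087890625], np.float32(-1.039317), np.int64(1318), np.float64(145.01295185867644))
[[ 105.29515755  204.65643308]
 [ 105.84717392 -204.50059451]
 [-107.05632873 -237.57650969]
 [-106.78526329  203.61340245]]
w2 (array([9.78069305e-02, 9.97090912e+01]), [14.6326904296875, 44.06730651855469], np.float32(-1.023612), np.int64(1846), np.float64(144.9191883295026))
w2 (array([ -29.42208099, -139.59184265]), [14.175352096557617, 42.709075927734375], np.float32(0.5777691), np.int64(1080), np.float64(114.09606262697041))
w1 (array([ -29.27878761, -138.84599304]), [15.171919822692871, 41.562294006347656], np.float32(0.5938254), np.int64(968), np.float64(113.971057343964))
[[ 105.29515755  204.65643308]
 [ 105.84717392 -204.50059451]
 [-107.05632873 -237.57650969]
 [-106.78526329  203.61340245]]
56 298 317 20 [ 99.1 -47.2] 65.8
59 298 317 20 [ 97.  -47.2] 66.2
62 299 317 19 [ 95.1 -47.5] 65.5
65 300 314 15 [ 93.7 -46.5] 62.3
68 306 309 4 [ 91.  -47.1] 65.7
71 306 309 4 [ 89.1 -47. ] 65.0
74 306 309 4 [ 86.9 -47. ] 65.8
77 306 309 4 [ 84.9 -47. ] 65.8
80 306 309 4 [ 83.3 -46.8] 62.7
83 322 324 3 [ 80.7 -58.5] 65.9
86 321 324 4 [ 78.7 -58.1] 65.4
89 321 324 4 [ 76.6 -58.1] 65.4
92 321 324 4 [ 74.6 -58.1] 64.8
95 321 324 4 [ 72.4 -58.1] 65.1
98 321 324 4 [ 70.3 -58.1] 65.0
101 321 324 4 [ 68.2 -58.1] 65.1
104 315 330 16 [ 66.  -58.1] 65.5
107 315 330 16 [ 63.8 -58.1] 65.2
110 315 330 16 [ 61.6 -58.1] 65.3
113 315 330 16 [ 59.5 -58.1] 65.2
116 315 330 16 [ 57.2 -58.1] 65.4
119 315 330 16 [ 55.1 -58.1] 65.1
122 305 339 35 [ 52.8 -57.7] 66.6
125 303 341 39 [ 50.6 -57.8] 68.0
128 303 341 39 [ 48.3 -57.8] 68.1
```

View pics/w2c.png

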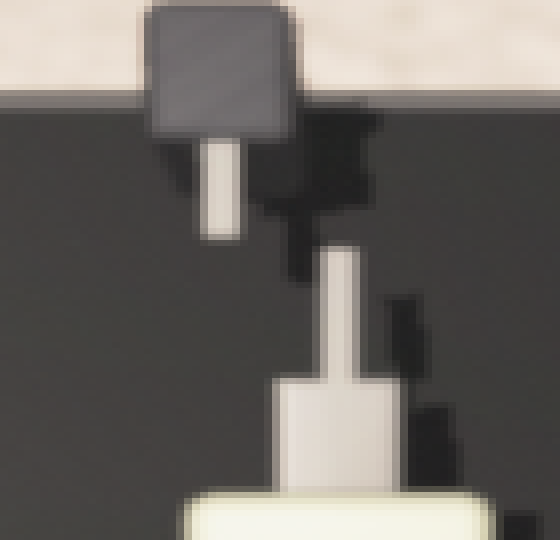

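The pointer is 11.1 mm short, so the setting knob needs +1.11 rad clockwise from -0.58. The carousel reads about 1.04, which is click 3. Next I'll grip the setting knob and turn it.

Run:
```python
from h import *
S=lambda z:W(-29.4,-139.4,z)
y0=yaw+0.58
arm.move_to(S(165),[np.pi,0,y0]); arm.line_to(S(103.5)); 
o=sensors.get_obs(); print(o["force"],o["tcp_pos"]-S(103.5))
clamp(40); o=sensors.get_obs(); print(o["gripper_width"],o["finger_force"],o["force"],o["time"])
for k in range(1,5): arm.line_to(S(103.5),[np.pi,0,y0-1.11*k/4])
arm.pause(.3)
o=sensors.get_obs(); print(o["ee_rot"],y0-1.11,o["torque"],o["force"],o["time"],o["q"])
i,p,d=snap("wrist"); cv2.imwrite("pics/w3.png",p); np.savez("pics/w3.npz",T=i["world_from_camera"],d=d)
s,q,z=needles(i,p,d); 
for a,b in((68,80),(82.5,92)):
    m=s&(q[...,0]>a)&(q[...,0]<b); print(m.sum(),q[m].mean(0) if m.any() else None)
```

```text
[0.23995772 0.08338872 0.60440072] [0.33487382 0.33201069 0.30106966]
13.18849215598302 42.457621693611145 [-1.48609712  2.88520481  2.78944956] 5.1667
[-3.14136256e+00  7.76146627e-04 -6.34386386e-01] -0.6371000000000001 [ 0.48012367  0.55943836 -0.00468094] [-2.91486336  2.65694069  6.42124358] 7.1667 [-4.67595458e-01  1.86124597e-01  1.55458824e+00  3.60912353e-04
  1.40160700e+00  1.73752644e+00]
170 [ 73.98038612 -47.0299514 ]
144 [ 87.52724338 -47.42468129]
```

View pics/w3.png

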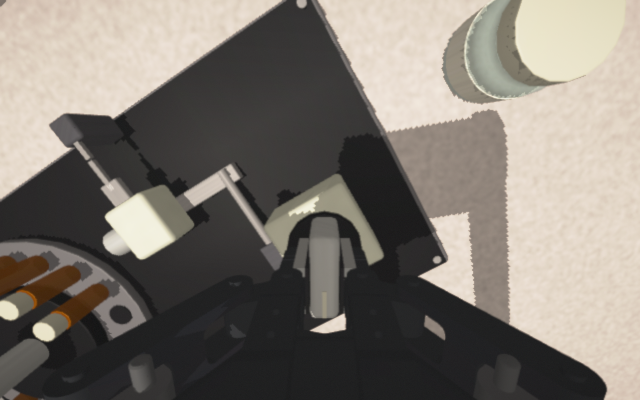

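w3 shows the needles nearly in line around (95,165). I'll release, lift and check from overhead.

```bash
cat > look.py <<'E'
from h import *
S=lambda z:W(-29.4,-139.4,z)
gripper_open(); arm.line_to(S(150))
arm.move_to(W(0,-52,135),[np.pi,0,yaw-np.pi*0]); arm.pause(.3)
i,p,d=snap("wrist"); cv2.imwrite("pics/w4.png",p)
s,q,z=needles(i,p,d)
P=cloud(i,d)
for a,b in((68,79),(83.5,90)):
    m=s&(q[...,0]>a)&(q[...,0]<b)&(z>62.5)&(abs(q[...,1]+47)<3); v,u=np.nonzero(m)
    print(m.sum(),q[m].mean(0),z[m].mean(),np.polyfit(q[m][:,0],q[m][:,1],1))
    g=p.mean(2)
    for r in range(v.min(),v.max()+1,4):   # subpixel edges by intensity-weighted centroid
        c=int(np.median(u)); w=g[r,c-8:c+9]-60; w=np.clip(w,0,None); uc=(w*np.arange(c-8,c+9)).sum()/w.sum()
        print(r,uc.round(2),L(onplane(i,[(uc,r)],65.5)).round(2)[0])
m=abs(bar(P,d,(-30,-140),114,35)[2]); print("bar",m,sensors.get_obs()["time"])
v,u=np.nonzero(s); c=p[max(v.min()-15,0):v.max()+15,u.min()-15:u.max()+15]; cv2.imwrite("pics/w4c.png",cv2.resize(c,None,fx=6,fy=6,interpolation=0)[:600,:800])
E
python3 look.py
```

```text
77 [ 73.11615175 -46.83581952] 65.12540914653354 [ 3.43207674e-02 -4.93452220e+01]
111 312.07 [ 78.46 -46.44]
115 312.11 [ 75.95 -46.43]
119 312.17 [ 73.41 -46.44]
123 312.25 [ 70.86 -46.46]
127 312.25 [ 68.29 -46.42]
50 [ 86.86045848 -47.1528615 ] 65.15983187259602 [-1.09822854e-02 -4.61989352e+01]
93 312.16 [ 89.58 -46.65]
97 312.3 [ 87.14 -46.71]
101 312.25 [ 84.68 -46.65]
bar 0.52783877 9.175
```

View pics/w4c.png

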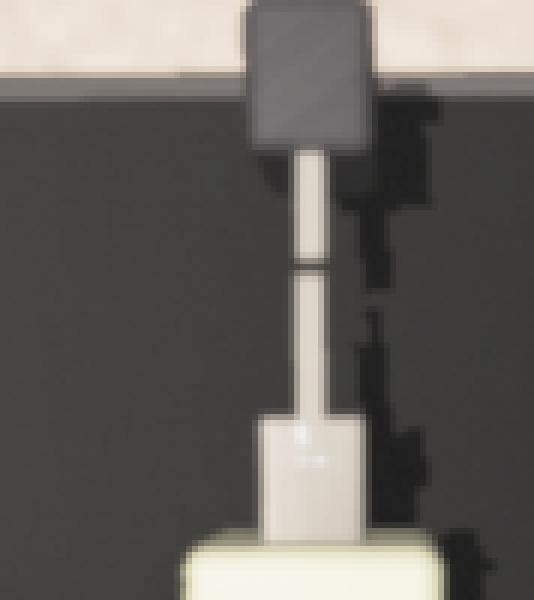

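The needles are in line to about 0.2 mm, with a slight overshoot towards +y. There is plenty of time, so I'll make a fine trim.

```bash
python3 - <<'E'
from h import *
S=lambda z:W(-29.4,-139.4,z)
a=yaw-.53
arm.move_to(S(150),[np.pi,0,a]); arm.line_to(S(103.5)); clamp(40)
arm.line_to(S(103.5),[np.pi,0,a+.024]); arm.pause(.3); print(sensors.get_obs()["ee_rot"][2]-yaw)
E
python3 look.py
```

```text
-0.5061837211785181
85 [ 73.4089066  -46.98107448] 65.24938158248919 [-1.08936628e-02 -4.61813826e+01]
111 312.3 [ 78.46 -46.6 ]
115 312.49 [ 75.95 -46.69]
119 312.51 [ 73.41 -46.66]
123 312.55 [ 70.86 -46.66]
127 312.53 [ 68.29 -46.61]
50 [ 86.848515   -47.15688974] 65.28019516583645 [-1.22199088e-02 -4.60956088e+01]
93 312.15 [ 89.58 -46.65]
97 312.27 [ 87.14 -46.7 ]
101 312.28 [ 84.68 -46.66]
bar 0.46477294 13.25
```

The pointer is now lined up to within 0.05 mm. Next is the carousel. I use the half-turn-flipped grip to keep joint 6 in range.

Run:
```python
from h import *
C=lambda z:W(0,99.7,z)
b=yaw+np.pi
y=b-1.045
def ang(): # clockwise angle rel. bar along reader x
    return -((sensors.get_obs()["ee_rot"][2]-b+np.pi)%(2*np.pi)-np.pi)
print(solver.solve_ik(C(134),[np.pi,0,y]),solver.solve_ik(C(134),[np.pi,0,b+.1]))
arm.line_to(W(0,-52,195)); arm.move_to(C(195),[np.pi,0,y])
print(arm.line_to(C(134.3),rate=100,until_force=15)); o=sensors.get_obs(); print(o["tcp_pos"]-C(134.3))
clamp(40); o=sensors.get_obs(); print(o["gripper_width"],o["force"],o["torque"],ang(),o["time"])
for a in np.r_[np.arange(.96,0.1,-.0873),.08,.05,.03,.01,-.01,-.03,-.05,-.07]:
    arm.line_to(C(134.3),[np.pi,0,b-a]); o=sensors.get_obs(); print(round(a,3),round(ang(),4),o["torque"].round(3),o["joint_torque"][5].round(3))
    if a<.09 and abs(o["joint_torque"][5])>.6: break
print(o["time"],o["gripper_width"],o["force"])
```

```text
[-0.04059182  0.20330531  1.47192503  0.          1.46636232 -0.45928815] [-0.04059182  0.20330531  1.47192503  0.          1.46636232 -1.60428815]
False
[ 0.3962591  -0.05304003  0.55842315]
13.218058131077065 [0.53932197 1.10879074 0.79404211] [ 0.08189568 -0.05192515  0.01473733] 1.044948654024012 16.8167
0.96 0.9621 [ 0.133 -0.215 -0.133] -0.153
0.873 0.8758 [ 0.19  -0.302  0.052] -0.077
0.785 0.7889 [ 0.291 -0.523  0.135] 0.01
0.698 0.7011 [ 0.295 -0.572 -0.012] -0.038
0.611 0.6141 [ 0.381 -0.583 -0.068] -0.124
0.523 0.5265 [ 0.445 -0.589  0.025] -0.051
0.436 0.4389 [ 0.415 -0.722  0.153] 0.035
0.349 0.3517 [ 0.505 -0.743  0.055] -0.04
0.262 0.2646 [ 0.461 -0.686 -0.071] -0.125
0.174 0.177 [ 0.551 -0.722 -0.023] -0.05
0.08 0.0823 [ 0.505 -0.727  0.13 ] 0.03
0.05 0.0525 [ 0.559 -0.775  0.112] 0.057
0.03 0.0325 [ 0.651 -0.703  0.038] 0.043
0.01 0.0126 [ 0.608 -0.752  0.028] 0.018
-0.01 -0.0063 [ 0.596 -0.695 -0.349] -0.325
-0.03 -0.024 [ 0.702 -0.751 -1.059] -1.043
20.8167 13.495653454274551 [ 5.53166744  5.86894138 -0.34163836]
```

The home stop was felt, with torque rising steeply from about 0.0025 rad. Now clockwise three clicks.

Run:
```python
from h import *
C=lambda z:W(0,99.7,z)
b=yaw+np.pi
def ang(): return -((sensors.get_obs()["ee_rot"][2]-b+np.pi)%(2*np.pi)-np.pi)
for a in np.r_[0,np.arange(.0873,1.0,.0873),1.0,1.03,1.047]:
    arm.line_to(C(134.3),[np.pi,0,b-a]); o=sensors.get_obs(); print(round(a,3),round(ang(),4),o["torque"][2].round(3),o["joint_torque"][5].round(3))
arm.pause(.4); o=sensors.get_obs(); print(ang(),o["torque"],o["force"],o["time"],o["gripper_width"],o["finger_force"])
i,p,d=snap("wrist"); cv2.imwrite("pics/w5.png",p); P=cloud(i,d); print("bar",bar(P,d,(0,99.7),145,30))
i,p,d=snap("top"); cv2.imwrite("pics/top5.png",p)
```

```text
0.0 0.0029 0.017 -0.002
0.087 0.0902 0.087 0.107
0.175 0.1779 -0.042 0.021
0.262 0.2654 -0.064 -0.052
0.349 0.3525 0.02 0.034
0.436 0.4397 0.042 0.107
0.524 0.5273 -0.06 0.021
0.611 0.6149 -0.099 -0.051
0.698 0.7019 -0.089 0.036
0.786 0.7857 0.044 0.143
0.873 0.8709 -0.053 0.05
0.96 0.9568 -0.035 -0.044
1.0 0.9964 -0.099 -0.066
1.03 1.0267 -0.05 -0.037
1.047 1.0442 -0.018 -0.021
1.044194805762821 [ 0.34801736 -0.60318955 -0.04365482] [4.20890554 2.37218245 1.84044927] 24.9667 13.476490554550063 42.73611009120941
bar (array([ -0.65230846, 100.69662476]), [35.78107452392578, 36.70225524902344], np.float32(1.3288093), np.int64(2847), np.float64(145.04860690924087))
```

View pics/w5.png

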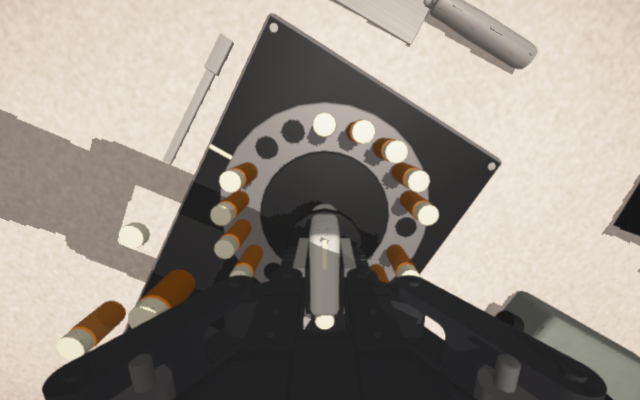

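View pics/top5.png

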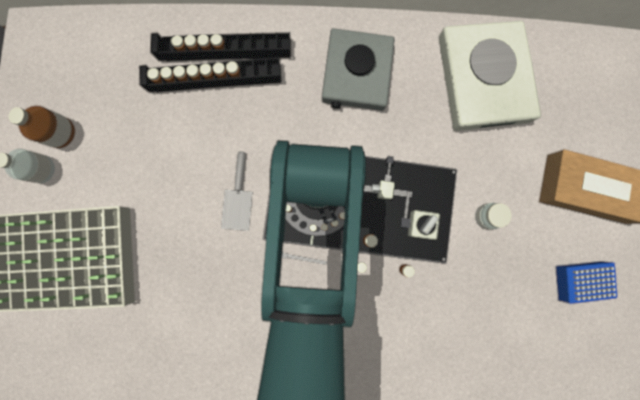

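w5 shows the bar gripped at (322,260), and the top view shows the loose items unmoved at (371,241), (362,268), (408,271) and (494,215). The torque showed three detent cycles, so I'm handing in.

```bash
python3 -c "
from h import *
print(ticket.finish_job(), sensors.get_obs()['time'])"
```

```text
the job is handed in; nothing more can be done
the job is handed in; nothing more can be done
```

The job is handed in: the pointer lined up with the mark to about 0.05 mm, the carousel went back to its home stop and then clockwise to the third click, and the arm is still gripping the centre knob there, with the loose things unmoved in the last pictures.

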